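# Drive the worn sleeve out of a roller bearing housing

### The job

The white plastic sleeve in the carton creaser's bearing housing is worn out: use the wooden-handled drift to push it through the bore, from the open side, until it drops into the steel catch tray on the far side. Then draw the drift back out and lay it down, without dropping it, on the blue mat well clear of the housing and its tray. Do not disturb the two baubles standing on the mat or the white carton.

Things in the scene. Friction and masses are not known exactly. Their poses are not given: they have to be found in the camera images.
- housing: Dark steel bearing housing fixed on the blue mat (mat top 2 mm above the bench): block 80 mm wide (x), 40 thick (y, -20 to +20), 95 high; 12 mm high feet reach x = +-66. A 30 mm bore runs level right through it along y, 60 mm above the origin, which is the centre of the block's underside. z up; +y is the way to push, from the open side to the side with the catch tray.
- bore_in (a point): Centre of the bore's mouth on the open side, in the face at y = -20 mm of the housing, 60 mm above its underside. Axes as the housing: push along +y.
- sleeve: White plastic sleeve, loose sliding fit in the bore: outside 27 mm, hole 10 mm, 30 mm long along its y. Origin: its centre, at the start 7 mm before to 3 mm past the block's mid-thickness. It slides with well under 5 N, and falls into the tray when most of it is past the exit face (pusher's nose flush with that face or a little beyond).
- drift: Drift lying on the mat: a square light wooden handle 26 x 26 mm and 80 mm long, and in line with it a plain round steel shaft, 18 mm in diameter and 95 mm long, blunt end. Long axis y, +y towards the shaft. Origin: centre of the handle's underside. Mass about 250 g; the balance point is about 16 mm ahead of the handle's middle.
- drift_grip (a point): Middle of the drift's handle, on its axis, 13 mm above its underside. Axes as the drift: +y towards the nose.
- drift_nose (a point): Centre of the blunt free end of the drift's shaft, 135 mm along +y from the middle of the handle.
- bauble_a: White bauble, 76 mm in diameter, on a card ring, 92 mm high over its brass cap; between the robot and the housing. Origin under its centre. Must not be disturbed.
- bauble_b: The same kind of bauble, farther to the left. Origin under its centre. Must not be disturbed.
- carton: White window carton, 90 x 90 mm, 135 mm high, standing at the left. Origin: centre of its underside. Must not be disturbed.
- tray (a point): Centre of the catch tray's inner floor, 76 mm along the housing's +y from its origin and 4 mm above its underside. The open steel tray is fixed to the housing: outside 90 mm wide (x), 110 long (y 21 to 131 mm), 28 high, walls and floor 4 mm.

How it is judged:
On the way, in this order (a step that is already met when the one before it is completed fails the run):
1. the drift's nose is inside the bore (8 mm or more past the mouth), the sleeve still in the bore (x of drift_nose in the frame of housing between -0.015 and 0.015 m and z of drift_nose in the frame of housing between 0.045 and 0.075 m and y of drift_nose in the frame of housing above -0.012 m and y of sleeve in the frame of housing between -0.03 and 0.02 m and z of sleeve in the frame of housing above 0.045 m), for 0.05 s.
2. the sleeve has come out on the far side and is down in the catch tray (x of sleeve in the frame of housing between -0.045 and 0.045 m and y of sleeve in the frame of housing between 0.02 and 0.131 m and z of sleeve in the frame of housing below 0.035 m), for 0.2 s.
At the end, for the whole second after the job is handed in: The sleeve is at rest in the catch tray. The drift is at rest, flat on the mat (axis below 25 mm at handle middle and nose), handle middle over 80 mm from the housing origin, nose over 40 mm from the bore mouth (seen from above), both over 75 mm from the tray centre (all of step 2 and linear speed of each of sleeve, drift below 0.03 m/s and height (world z) of each of drift_nose, drift_grip below 0.025 m and horizontal distance between drift_grip and housing above 0.08 m and horizontal distance between drift_nose and bore_in above 0.04 m and horizontal distance between each of drift_nose, drift_grip and tray above 0.075 m); the robot touches nothing.
It fails at once if a bauble or the carton is moved by more than 25 mm (distance of any of bauble_a, bauble_b, carton from where it was at the start of the episode above 0.025 m).
It fails at once if the drift is dropped (falls or flies free of the fingers faster than 0.7 m/s) (linear speed of drift above 0.7 m/s and contact force between drift and the fingers below 0.05 N).
It also fails if it takes over 58 s, if anything falls off the work surface, if the arm or the gripper's body presses on something with over 40 N, if the wrist force passes 120 N, or if a joint passes its speed limit or range.

### The arm

A 6-joint arm with a two-finger parallel gripper is mounted at the origin on the work surface. World frame = base frame: x ahead of the robot, y to its left, z up, the work surface at z = 0. Lengths are in m, angles in rad, forces in N, time in s.
With the tool pointing down it reaches from about 0.275 to 0.725 m from the base axis. Payload 15.9 kg.
Tool frame: the origin (TCP) lies between the finger pads; the fingertips stand 11 mm ahead of it and the grasp point (between the pads) lies 8 mm behind it (env.nose_length is the distance from the TCP to the fingertips, in m); z points along the fingers, y is the line along which they close (so a half turn about z gives the same grasp; the last joint's range is limited). The gripper opens to 85 mm and grips with 20 to 120 N. Pads are 22 mm wide; open, the fingers measure 114 mm over their backs; the gripper's body (76 mm by 85 mm) begins 54 mm behind the grasp point. The pads swing forward as they close: fully open they stand 13 mm farther back than shut.
Start: joints at [1.18, 0.213, -0.034, 1.323, 0, 1.571], TCP at [0.19, 0.462, 0.242] pointing down, gripper open.
Joint ranges: [-2.98, 2.98], [-0.74, 1.72], [-1.14, 1.35], [-2.1, 2.04], [-1.57, 1.44], [-3.14, 3.14]. Speed limits (rad/s): [1.89, 1.89, 2.39, 2.57, 3.14, 3.14].

### API

Orientations are given as a rotation vector (axis times angle).
In Python, from station import env gives the robot as it stands.
- The arm moves only by the tool jog_arm, never from a script. Its argument "targets" is a list of rows, each an object with "offset": the shift along the tool's x, y, z in m, a list of three; "delta_rot": the turn, a rotation vector about the tool's x, y, z in rad, a list of three; "gripper": the opening, from 0 (shut) to 1 (fully open). A call has 1 to 10 rows; each row is the pose to reach, as a shift and turn from the pose commanded when the call began, along the tool's axes at that moment; what a row does not reach only later rows make up. A row lasts 1/10 s, in which the tool goes at most 50 mm and 8.59 degrees, less where a joint would pass 70% of its speed; a pose out of reach is approached as far as the arm can. A call with a gripper value outside its range is refused whole. The fingers move at their own pace and stop on an object; the grip force is fixed at half the most. Time passes only in rows, so rows that repeat a pose let the fingers close. It gives the time, the measured TCP pose, the force, the opening and the grip force at its end, in the units of the state.
- env.get_obs(): the state, without advancing time (a new reading comes with each control period).
- env.get_image(name): name is "scene" or "top"; returns a dict with "frame" (400x640x3 uint8, red, green, blue), "mtx" (3x3 intrinsics, pixels), "T" (4x4, takes a point from camera to world coordinates). Camera axes: x right, y down, z forward; pixel columns grow to the right and rows downward; lengths in m; the calibration is good to about 2 mm. A picture is of the moment at which its call begins. There is no depth.
- env.hand_in(): hands the job in; it is judged then, once.
Trained networks look in a picture, given as the dict that the camera call returned (one of the last four; its "shot" number tells which), for a name from the list of things; names that differ only in an ending like _2 or _b are one class to them, and where a whole thing is asked for, a point or a joint stands for the part that bears it (a point fixed in the world has none). Each returns a list of dicts, best first, with "p" (0 to 1); they miss things now and then, are a little off and sometimes report something else, mostly with a low value. They report only what shows in the picture. A call takes as long as a camera call.
- env.recognise(picture, thing): "bbox" ([left, top, right, bottom] in pixels, round what is visible of it).
The state is a dict: "time": time; "qpos": joint angles; "dq": joint speeds; "effort": joint torques, N m; "tcp_pos": TCP position; "tcp_rot": TCP orientation; "contact_force": force on the tool from outside, world axes, zero at the start; "ft_torque": the same for the moment, N m; "gripper_width": finger opening in m; "gripper_force": force on a finger pad.
Only numpy, scipy, OpenCV 4.12 (cv2) and the standard library are available. Lean on these libraries where they do the work, as an engineer would, in place of code of your own. Each camera call takes 0.05 s, during which the arm holds its last target. There are 200 camera calls.

## Working session

There is one attempt and no reset: what is moved stays moved. The work goes in short steps, Python scripts to look and compute and a tool call to move; the robot and the scene stay as the last step left them, time stands still between calls to the robot, and variables do not carry over. Pictures are saved under pics/ and viewed, at most 10 in all, crops included, and the job is handed in when it is done.

Besides the shell and the picture viewer there is one more tool, called after "Call:" as name([rows], argument=value, ...), one row to a line, values as JSON. jog_arm: Moves the arm, as the interface text tells. Its arguments: {"type":"object","properties":{"targets":{"type":"array","items":{"type":"object","properties":{"offset":{"type":"array","items":{"type":"number"}},"delta_rot":{"type":"array","items":{"type":"number"}},"gripper":{"type":"number"}}}}},"required":["targets"]}

```bash
mkdir -p pics; ls; python3 - <<'E'
from station import env
import cv2,numpy as np
o=env.get_obs();print({k:np.round(v,3) for k,v in o.items()})
for n in("scene","top"):
    p=env.get_image(n);cv2.imwrite(f"pics/{n}0.png",p["frame"][:,:,::-1])
    print(n,np.round(p["mtx"],1).tolist(),np.round(p["T"],4).tolist())
    for t in("housing","sleeve","drift","bauble_a","carton","tray","drift_nose"):
        try:print(t,[(np.round(d["bbox"]).tolist(),round(d["p"],2)) for d in env.recognise(p,t)])
        except Exception as e:print(t,e)
E
```

```text
pics
{'time': np.float64(0.0), 'qpos': array([ 1.18 ,  0.213, -0.035,  1.324, -0.   ,  1.571]), 'dq': array([-0.001, -0.001, -0.002, -0.003,  0.   , -0.003]), 'effort': array([ 6.0000e-03, -6.8616e+01,  4.8712e+01,  1.8000e-02,  0.0000e+00,
        0.0000e+00]), 'tcp_pos': array([0.19 , 0.462, 0.242]), 'tcp_rot': array([-6.100e-01, -3.082e+00,  2.000e-03]), 'contact_force': array([ 0.501, -0.691,  0.238]), 'ft_torque': array([-0.017, -0.038,  0.058]), 'gripper_force': np.float64(0.0), 'gripper_width': np.float64(0.085)}
scene [[482.1, 0.0, 313.2], [0.0, 482.1, 202.2], [0.0, 0.0, 1.0]] [[-0.8714, 0.3103, -0.3799, 1.0169], [0.4905, 0.5536, -0.673, 0.9751], [0.0015, -0.7728, -0.6347, 0.9218], [0.0, 0.0, 0.0, 1.0]]
housing [([288.0, 202.0, 356.0, 262.0], 0.95)]
sleeve []
drift [([236.0, 168.0, 272.0, 203.0], 0.84)]
bauble_a [([328.0, 180.0, 354.0, 209.0], 0.94), ([391.0, 220.0, 418.0, 252.0], 0.62)]
carton [([308.0, 262.0, 366.0, 344.0], 0.94)]
tray [([291.0, 201.0, 358.0, 262.0], 0.63)]
drift_nose [([233.0, 169.0, 273.0, 199.0], 0.6)]
top [[381.4, 0.0, 317.8], [0.0, 381.4, 201.9], [0.0, 0.0, 1.0]] [[0.0192, -0.9884, 0.1505, 0.3351], [-0.9998, -0.0201, -0.0047, 0.0586], [0.0076, -0.1504, -0.9886, 1.1573], [0.0, 0.0, 0.0, 1.0]]
housing [([253.0, 164.0, 310.0, 218.0], 0.65)]
sleeve [([359.0, 165.0, 416.0, 187.0], 0.61)]
drift [([359.0, 167.0, 416.0, 182.0], 0.61)]
bauble_a [([232.0, 243.0, 256.0, 270.0], 0.74), ([310.0, 228.0, 337.0, 252.0], 0.58)]
carton [([175.0, 130.0, 224.0, 178.0], 0.66), ([251.0, 168.0, 310.0, 221.0], 0.3)]
tray [([251.0, 165.0, 310.0, 219.0], 0.95)]
drift_nose [([357.0, 168.0, 415.0, 184.0], 0.8)]
```

```bash
python3 - <<'E'
import cv2
s=cv2.imread("pics/scene0.png")[150:350,210:430];cv2.imwrite("pics/s1.png",cv2.resize(s,None,fx=3,fy=3,interpolation=2))
s=cv2.imread("pics/top0.png")[120:280,160:430];cv2.imwrite("pics/t1.png",cv2.resize(s,(810*800//810,int(480*800/810)),interpolation=2))
E
```

```text
(no output)
```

View pics/s1.png

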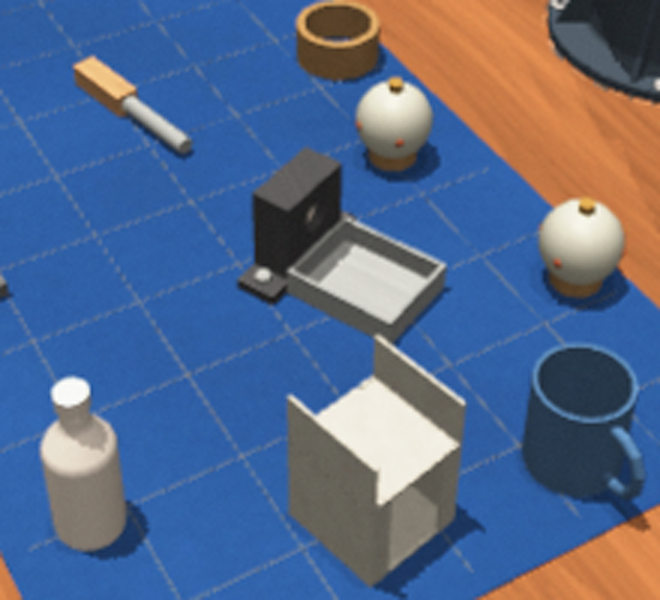

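View pics/t1.png

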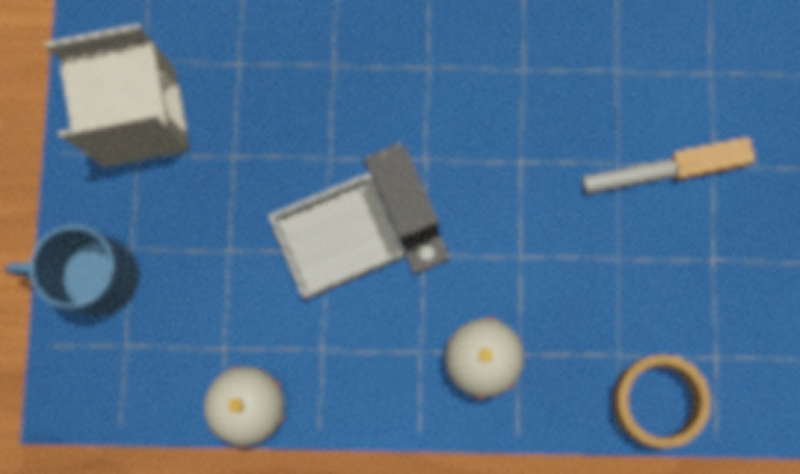

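```bash
cat > fit.py <<'E'
import numpy as np,cv2
from scipy.optimize import least_squares
from scipy.spatial.transform import Rotation as R
K={"s":np.array([[482.1,0,313.2],[0,482.1,202.2],[0,0,1]]),"t":np.array([[381.4,0,317.8],[0,381.4,201.9],[0,0,1]])}
T={"s":np.array([[-.8714,.3103,-.3799,1.0169],[.4905,.5536,-.673,.9751],[.0015,-.7728,-.6347,.9218]]),
"t":np.array([[.0192,-.9884,.1505,.3351],[-.9998,-.0201,-.0047,.0586],[.0076,-.1504,-.9886,1.1573]])}
def proj(c,P):
    q=(np.asarray(P)-T[c][:,3])@T[c][:,:3]@K[c].T
    return q[:,:2]/q[:,2:]
def pose(p,M): # x,y,yaw
    c,s=np.cos(p[2]),np.sin(p[2]); M=np.asarray(M)/1000.
    return M@np.array([[c,-s,0],[s,c,0],[0,0,1]]).T+[p[0],p[1],.002]
def px(c,u): 
    u=np.asarray(u,float); return u/3-.333+[210,150] if c=="s" else u/2.963-.333+[160,120]
def fit(obs,x0):
    f=lambda p:np.concatenate([(proj(c,pose(p,[m]))-px(c,u)).ravel() for c,m,u in obs])
    r=least_squares(f,x0,loss="soft_l1");return r.x,f(r.x).reshape(-1,2)
H=[("t",(40,20,95),(367,157)),("t",(40,-20,95),(401,145)),("t",(-40,-20,95),(438,220)),("t",(-40,20,95),(404,238)),("t",(45,131,28),(270,215)),("t",(-45,131,28),(303,297)),
("s",(-40,-20,95),(305,150)),("s",(-40,20,95),(341,166)),("s",(40,-20,95),(254,196)),("s",(40,20,95),(290,210)),("s",(-45,131,28),(445,268)),("s",(45,131,28),(395,320)),("s",(0,20,60),(315,213))]
D=[("t",(13,-40,26),(752,138)),("t",(-13,-40,26),(756,163)),("t",(13,40,26),(675,152)),("t",(-13,40,26),(680,179)),("t",(0,135,22),(586,183)),
("s",(13,-40,26),(75,70)),("s",(-13,-40,26),(91,57)),("s",(-13,40,26),(136,96)),("s",(13,40,26),(120,110)),("s",(0,135,13),(187,147))]
E
python3 - <<'E'
from fit import *
im={c:cv2.imread(f"pics/{n}0.png") for c,n in(("s","scene"),("t","top"))}
big={c:cv2.resize(v,None,fx=4,fy=4,interpolation=2) for c,v in im.items()}
for n,o,x0 in(("housing",H,[.37,.1,.3]),("drift",D,[.4,-.2,.1])):
    p,r=fit(o,x0);print(n,np.round(p,4),np.round(r,1).tolist())
    L=[]
    if n=="housing":
        for z in(0,95):L.append([(40,20,z),(40,-20,z),(-40,-20,z),(-40,20,z),(40,20,z)])
        L.append([(45,21,28),(45,131,28),(-45,131,28),(-45,21,28)])
        L.append([(15*np.cos(a),20,60+15*np.sin(a)) for a in np.linspace(0,6.3,20)])
    else:
        for z in(0,26):L.append([(13,40,z),(13,-40,z),(-13,-40,z),(-13,40,z),(13,40,z)])
        L.append([(9,40,13),(9,135,13),(-9,135,13),(-9,40,13)])
    for c in big:
        for l in L:cv2.polylines(big[c],[np.round((proj(c,pose(p,l))+.5)*4).astype(int)],False,(0,255,255),1)
a=big["s"][640:1080,900:1460];b=big["t"][620:920,980:1700]
cv2.imwrite("pics/o1.png",a);cv2.imwrite("pics/o2.png",b)
# baubles, from top bboxes
for bb,zz in(((310,228,337,252),.056),((232,243,256,270),.056)):
    u=np.array([(bb[0]+bb[2])/2,(bb[1]+bb[3])/2,1]);d=T["t"][:,:3]@np.linalg.inv(K["t"])@u;o=T["t"][:,3];print(o+d*(zz-o[2])/d[2])
E
```

```text
housing [0.547  0.1189 0.449 ] [[-0.6, 1.5], [0.8, -0.2], [-0.1, -0.3], [-1.6, -0.6], [-0.6, 0.4], [0.2, -0.1], [-0.1, -1.3], [0.1, -1.3], [-0.6, -0.9], [-0.2, 0.2], [0.5, -1.8], [-0.9, 0.7], [0.3, 0.9]]
drift [ 0.602  -0.1965  0.2189] [[-1.0, -0.2], [-0.3, -0.5], [-0.6, 0.1], [-0.3, -0.8], [-0.3, 0.0], [-0.5, -2.3], [0.9, -1.2], [0.8, -3.0], [-0.6, -4.3], [-0.3, -0.7]]
[0.39222279 0.03484044 0.056     ]
[0.34085762 0.26096359 0.056     ]
```

View pics/o1.png

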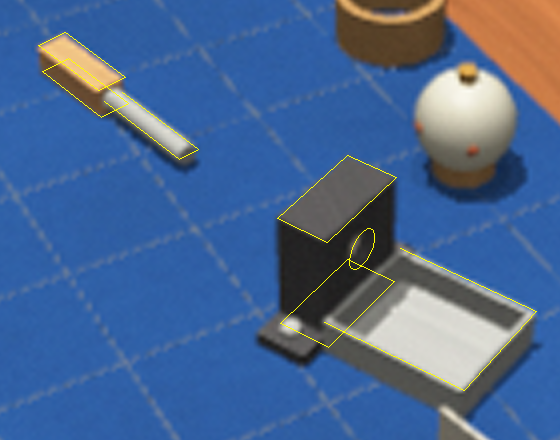

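View pics/o2.png

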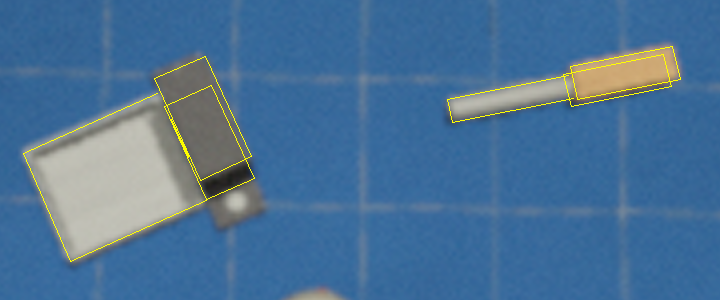

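```bash
cat > go.py <<'E'
import sys,numpy as np
from scipy.spatial.transform import Rotation as R
from station import env
def go(*tg):
    o=env.get_obs();A=R.from_rotvec(o["tcp_rot"])
    print("t",round(float(o["time"]),2),"tcp",np.round(o["tcp_pos"],4),"F",np.round(o["contact_force"],1),"w",round(float(o["gripper_width"]),4),"gf",round(float(o["gripper_force"]),1),"q",np.round(o["qpos"],2))
    y=A.apply([0,1,0]);print("psi",round(float(np.arctan2(y[1],y[0])),4),"z",np.round(A.apply([0,0,1]),4))
    for x,yy,z,psi in tg:
        c,s=np.cos(psi),np.sin(psi)
        B=R.from_matrix(np.array([[-0.0+s,c,0],[-c,s,0],[0,0,-1]]) if False else np.array([[-s*-1*-1,c,0],[c,s,0],[0,0,-1]]))
        print("off",np.round(A.inv().apply(np.array([x,yy,z])-o["tcp_pos"]),4).tolist(),"rot",np.round((A.inv()*B).as_rotvec(),4).tolist())
E
sed -i '/B=R.from/c\        B=R.from_matrix([[-s,c,0],[c,s,0],[0,0,-1]])' go.py
cat > tg.py <<'E'
import numpy as np
h=np.array([.547,.1189]);a=.449;u=np.array([-np.sin(a),np.cos(a)])
d=np.array([.602,-.1965]);b=.2189;v=np.array([-np.sin(b),np.cos(b)])
g=.012
G=d+g*v
def at(nose,z=.062): # nose y in housing frame (m)
    p=h+(nose-.135+g)*u;return (p[0],p[1],z,a)
E
python3 - <<'E'
from go import go;from tg import *
print(G);go((*G,.15,b),(*G,.016,b))
E
```

```text
[ 0.59939413 -0.18478636]
t 0.8 tcp [0.1904 0.4623 0.2423] F [ 0.6  0.6 -1. ] w 0.0856 gf 0.0 q [ 1.18  0.21 -0.03  1.32  0.    1.57]
psi 1.18 z [-0.  0. -1.]
off [-0.6246, -0.4425, 0.0923] rot [-0.0, -0.0, 0.9611]
off [-0.6246, -0.4425, 0.2263] rot [-0.0, -0.0, 0.9611]
```

Call:
jog_arm([
  {"offset":[-0.04,-0.028,0.02],"delta_rot":[0,0,0.1],"gripper":1},
  {"offset":[-0.08,-0.056,0.04],"delta_rot":[0,0,0.2],"gripper":1},
  {"offset":[-0.12,-0.084,0.04],"delta_rot":[0,0,0.3],"gripper":1},
  {"offset":[-0.16,-0.112,0.04],"delta_rot":[0,0,0.4],"gripper":1},
  {"offset":[-0.2,-0.14,0.04],"delta_rot":[0,0,0.5],"gripper":1},
  {"offset":[-0.24,-0.168,0.04],"delta_rot":[0,0,0.6],"gripper":1},
  {"offset":[-0.28,-0.196,0.04],"delta_rot":[0,0,0.7],"gripper":1},
  {"offset":[-0.32,-0.224,0.04],"delta_rot":[0,0,0.8],"gripper":1},
  {"offset":[-0.36,-0.252,0.04],"delta_rot":[0,0,0.9],"gripper":1},
  {"offset":[-0.4,-0.28,0.04],"delta_rot":[0,0,0.96],"gripper":1},
])

```text
time: 1.8
tcp_pos: [0.4544, 0.049, 0.2025]
tcp_rot: [1.969, 2.447, 0.001]
contact_force: [2.0, 1.5, 0.3]
gripper_width: 0.0855
gripper_force: 0.0
```

```bash
python3 - <<'E'
from go import go;from tg import *
go((*G,.2,b),(*G,.10,b))
E
```

```text
t 1.8 tcp [0.4544 0.049  0.2025] F [2.  1.5 0.3] w 0.0855 gf 0.0 q [ 0.11  0.14 -0.23  1.21  0.    1.46]
psi 0.2157 z [ 7.e-04  1.e-04 -1.e+00]
off [-0.2594, 0.0916, 0.0026] rot [0.0007, 0.0, -0.0032]
off [-0.2594, 0.0915, 0.1026] rot [0.0007, 0.0, -0.0032]
```

Call:
jog_arm([
  {"offset":[-0.043,0.015,0],"delta_rot":[0,0,0],"gripper":1},
  {"offset":[-0.086,0.03,0],"delta_rot":[0,0,0],"gripper":1},
  {"offset":[-0.13,0.046,0],"delta_rot":[0,0,0],"gripper":1},
  {"offset":[-0.173,0.061,0.02],"delta_rot":[0,0,0],"gripper":1},
  {"offset":[-0.216,0.076,0.045],"delta_rot":[0,0,0],"gripper":1},
  {"offset":[-0.259,0.091,0.07],"delta_rot":[0,0,0],"gripper":1},
  {"offset":[-0.259,0.091,0.1],"delta_rot":[0,0,0],"gripper":1},
  {"offset":[-0.259,0.091,0.1],"delta_rot":[0,0,0],"gripper":1},
  {"offset":[-0.259,0.091,0.1],"delta_rot":[0,0,0],"gripper":1},
])

```text
time: 2.7
tcp_pos: [0.5985, -0.1814, 0.1027]
tcp_rot: [-1.963, -2.451, 0.001]
contact_force: [0.1, -0.6, 0.5]
gripper_width: 0.0854
gripper_force: 0.0
```

```bash
python3 - <<'E'
from go import go;from tg import *
go((*G,.016,b))
E
```

```text
t 2.7 tcp [ 0.5985 -0.1814  0.1027] F [ 0.1 -0.6  0.5] w 0.0854 gf 0.0 q [-0.29  0.53  0.06  1.11  0.    1.06]
psi 0.2201 z [-1.1e-03  4.0e-04 -1.0e+00]
off [-0.0036, 0.0003, 0.0867] rot [-0.001, -0.0007, 0.0012]
```

Call:
jog_arm([
  {"offset":[-0.003,0,0.03],"delta_rot":[0,0,0],"gripper":1},
  {"offset":[-0.003,0,0.06],"delta_rot":[0,0,0],"gripper":1},
  {"offset":[-0.003,0,0.086],"delta_rot":[0,0,0],"gripper":1},
  {"offset":[-0.003,0,0.086],"delta_rot":[0,0,0],"gripper":1},
  {"offset":[-0.003,0,0.086],"delta_rot":[0,0,0],"gripper":1},
])

```text
time: 3.2
tcp_pos: [0.6004, -0.1844, 0.0186]
tcp_rot: [1.962, 2.451, 0.001]
contact_force: [0.3, -0.9, -0.4]
gripper_width: 0.0853
gripper_force: 0.0
```

Call:
jog_arm([
  {"offset":[0,0,0],"delta_rot":[0,0,0],"gripper":0},
  {"offset":[0,0,0],"delta_rot":[0,0,0],"gripper":0},
  {"offset":[0,0,0],"delta_rot":[0,0,0],"gripper":0},
  {"offset":[0,0,0],"delta_rot":[0,0,0],"gripper":0},
  {"offset":[0,0,0],"delta_rot":[0,0,0],"gripper":0},
  {"offset":[0,0,0],"delta_rot":[0,0,0],"gripper":0},
  {"offset":[0,0,0],"delta_rot":[0,0,0],"gripper":0},
  {"offset":[0,0,0],"delta_rot":[0,0,0],"gripper":0},
  {"offset":[0,0,0],"delta_rot":[0,0,0],"gripper":0},
  {"offset":[0,0,0],"delta_rot":[0,0,0],"gripper":0},
])

```text
time: 4.2
tcp_pos: [0.6001, -0.1849, 0.0171]
tcp_rot: [1.964, 2.451, 0.001]
contact_force: [-1.1, 1.0, 8.3]
gripper_width: 0.0252
gripper_force: 60.2
```

```bash
python3 - <<'E'
from go import go;from tg import *
go(at(-.08,.063))
E
```

```text
t 4.2 tcp [ 0.6001 -0.1849  0.0171] F [-1.1  1.   8.3] w 0.0252 gf 60.2 q [-0.3   0.6  -0.05  0.92  0.    1.05]
psi 0.22 z [ 1.1e-03 -2.0e-04 -1.0e+00]
off [0.1103, 0.0606, -0.0459] rot [0.001, 0.0005, -0.229]
```

Call:
jog_arm([
  {"offset":[0,0,-0.015],"delta_rot":[0,0,0],"gripper":0},
  {"offset":[0,0,-0.03],"delta_rot":[0,0,0],"gripper":0},
  {"offset":[0.015,0.01,-0.047],"delta_rot":[0,0,-0.05],"gripper":0},
  {"offset":[0.03,0.02,-0.047],"delta_rot":[0,0,-0.1],"gripper":0},
  {"offset":[0.05,0.03,-0.047],"delta_rot":[0,0,-0.15],"gripper":0},
  {"offset":[0.07,0.04,-0.047],"delta_rot":[0,0,-0.2],"gripper":0},
  {"offset":[0.09,0.05,-0.047],"delta_rot":[0,0,-0.229],"gripper":0},
  {"offset":[0.11,0.06,-0.047],"delta_rot":[0,0,-0.229],"gripper":0},
  {"offset":[0.11,0.06,-0.047],"delta_rot":[0,0,-0.229],"gripper":0},
  {"offset":[0.11,0.06,-0.047],"delta_rot":[0,0,-0.229],"gripper":0},
])

```text
time: 5.2
tcp_pos: [0.6339, -0.0635, 0.0624]
tcp_rot: [-1.668, -2.661, 0.001]
contact_force: [1.1, -0.2, -2.3]
gripper_width: 0.0247
gripper_force: 59.4
```

```bash
python3 - <<'E'
from fit import *
from go import go,env;from tg import *
go(at(-.03,.064),at(.0,.064),at(.025,.064))
o=env.get_obs();A=R.from_rotvec(o["tcp_rot"]);y=A.apply([0,1,0]);yaw=np.arctan2(y[1],y[0])
vv=np.array([-np.sin(yaw),np.cos(yaw)]);c=o["tcp_pos"][:2]-g*vv
z0=(o["tcp_pos"][2]-.0171)*1000
p=[c[0],c[1],yaw]
ims=[]
for k,n,(r0,c0,h_,w_) in(("s","scene",(150,240,100,130)),("t","top",(150,250,75,130))):
    im=cv2.resize(env.get_image(n)["frame"][:,:,::-1],None,fx=6,fy=6,interpolation=2)
    for l in([(9,40,13+z0),(9,135,13+z0),(-9,135,13+z0),(-9,40,13+z0)],):
        cv2.polylines(im,[np.round((proj(k,pose(p,l))+.5)*6).astype(int)],False,(0,255,255),1)
    l=[(15*np.cos(t),-20,60+15*np.sin(t)) for t in np.linspace(0,6.3,20)]
    cv2.polylines(im,[np.round((proj(k,pose([*h,a],l))+.5)*6).astype(int)],False,(0,0,255),1)
    cv2.imwrite(f"pics/{n}2.png",im[r0*6:(r0+h_)*6,c0*6:(c0+w_)*6])
E
```

```text
t 5.2 tcp [ 0.6339 -0.0635  0.0624] F [ 1.1 -0.2 -2.3] w 0.0247 gf 59.4 q [-0.1   0.58  0.04  1.04 -0.    1.02]
psi 0.451 z [-0.0011 -0.     -1.    ]
off [0.049, 0.001, -0.0016] rot [-0.001, -0.0005, 0.002]
off [0.079, 0.0011, -0.0016] rot [-0.001, -0.0005, 0.002]
off [0.104, 0.0011, -0.0016] rot [-0.001, -0.0005, 0.002]
```

View pics/scene2.png

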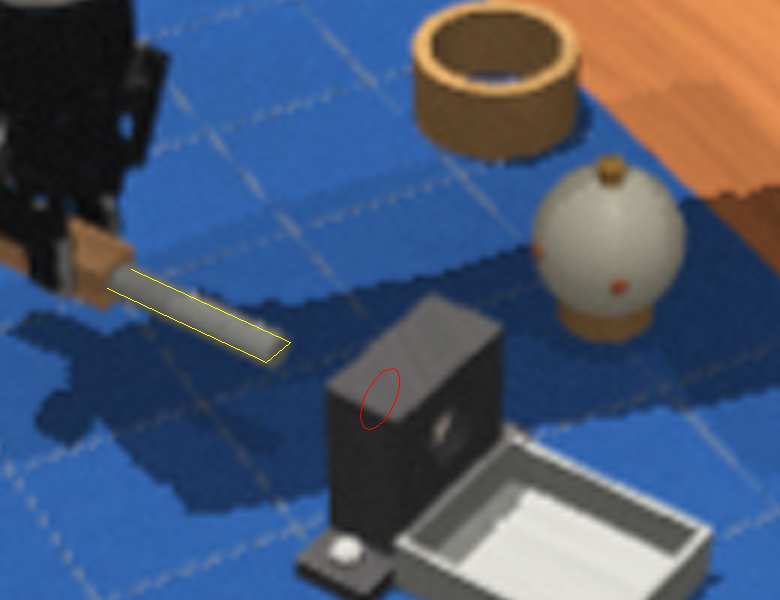

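View pics/top2.png

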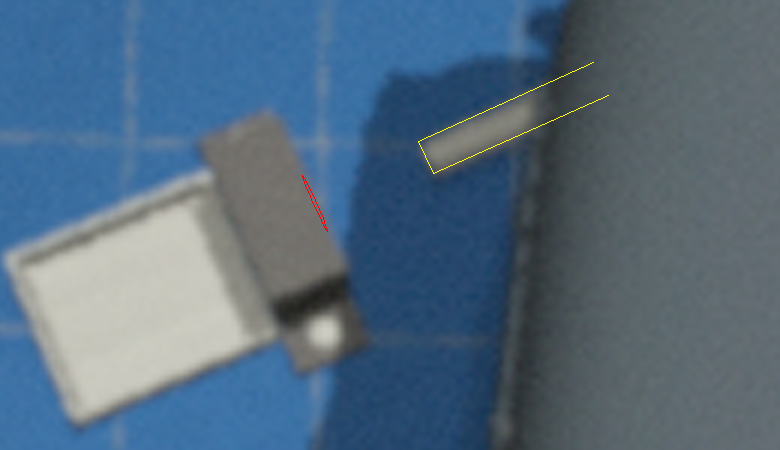

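Call:
jog_arm([
  {"offset":[0.015,0.001,-0.0015],"delta_rot":[-0.001,0,0.002],"gripper":0},
  {"offset":[0.03,0.001,-0.0015],"delta_rot":[-0.001,0,0.002],"gripper":0},
  {"offset":[0.045,0.001,-0.0015],"delta_rot":[-0.001,0,0.002],"gripper":0},
  {"offset":[0.055,0.001,-0.0015],"delta_rot":[-0.001,0,0.002],"gripper":0},
  {"offset":[0.06,0.001,-0.0015],"delta_rot":[-0.001,0,0.002],"gripper":0},
  {"offset":[0.065,0.001,-0.0015],"delta_rot":[-0.001,0,0.002],"gripper":0},
  {"offset":[0.07,0.001,-0.0015],"delta_rot":[-0.001,0,0.002],"gripper":0},
  {"offset":[0.074,0.001,-0.0015],"delta_rot":[-0.001,0,0.002],"gripper":0},
  {"offset":[0.074,0.001,-0.0015],"delta_rot":[-0.001,0,0.002],"gripper":0},
])

```text
time: 6.2
tcp_pos: [0.6028, 0.003, 0.0648]
tcp_rot: [1.673, 2.658, 0.001]
contact_force: [0.4, -0.8, -2.1]
gripper_width: 0.0251
gripper_force: 59.4
```

```bash
python3 - <<'E'
from go import go;from tg import *
go(at(.01,.064),at(.025,.064),at(.03,.064))
E
```

```text
t 6.2 tcp [0.6028 0.003  0.0648] F [ 0.4 -0.8 -2.1] w 0.0251 gf 59.4 q [ 0.    0.51 -0.07  0.99  0.    1.13]
psi 0.4472 z [ 8.e-04  5.e-04 -1.e+00]
off [0.0156, -0.0, 0.0008] rot [0.0009, -0.0001, -0.0018]
off [0.0306, -0.0, 0.0008] rot [0.0009, -0.0001, -0.0018]
off [0.0356, -0.0, 0.0008] rot [0.0009, -0.0001, -0.0018]
```

Call:
jog_arm([
  {"offset":[0.005,0,0],"delta_rot":[0,0,0],"gripper":0},
  {"offset":[0.01,0,0],"delta_rot":[0,0,0],"gripper":0},
  {"offset":[0.015,0,0],"delta_rot":[0,0,0],"gripper":0},
  {"offset":[0.019,0,0],"delta_rot":[0,0,0],"gripper":0},
  {"offset":[0.023,0,0],"delta_rot":[0,0,0],"gripper":0},
  {"offset":[0.026,0,0],"delta_rot":[0,0,0],"gripper":0},
  {"offset":[0.029,0,0],"delta_rot":[0,0,0],"gripper":0},
  {"offset":[0.032,0,0],"delta_rot":[0,0,0],"gripper":0},
  {"offset":[0.032,0,0],"delta_rot":[0,0,0],"gripper":0},
  {"offset":[0.032,0,0],"delta_rot":[0,0,0],"gripper":0},
])

```text
time: 7.2
tcp_pos: [0.5892, 0.0316, 0.0648]
tcp_rot: [1.673, 2.658, 0.001]
contact_force: [0.4, -0.3, -1.8]
gripper_width: 0.025
gripper_force: 59.4
```

```bash
cat > look.py <<'E'
import sys,cv2
from go import go,env;from tg import *
go(at(.03,.064),at(.036,.064),at(-.08,.064))
i=[cv2.resize(env.get_image(n)["frame"][r:r+h_,c:c+100,::-1],None,fx=4,fy=4,interpolation=2) for n,r,c,h_ in(("scene",190,280,90),("top",150,240,90))]
cv2.imwrite(sys.argv[1],cv2.hconcat(i))
E
python3 look.py pics/l1.png
```

```text
t 7.2 tcp [0.5892 0.0316 0.0648] F [ 0.4 -0.3 -1.8] w 0.025 gf 59.4 q [ 0.05  0.48 -0.11  0.98  0.    1.18]
psi 0.447 z [ 1.e-03  4.e-04 -1.e+00]
off [0.004, -0.0001, 0.0008] rot [0.0011, 0.0001, -0.002]
off [0.01, -0.0001, 0.0008] rot [0.0011, 0.0001, -0.002]
off [-0.106, 0.0001, 0.0009] rot [0.0011, 0.0001, -0.002]
```

View pics/l1.png

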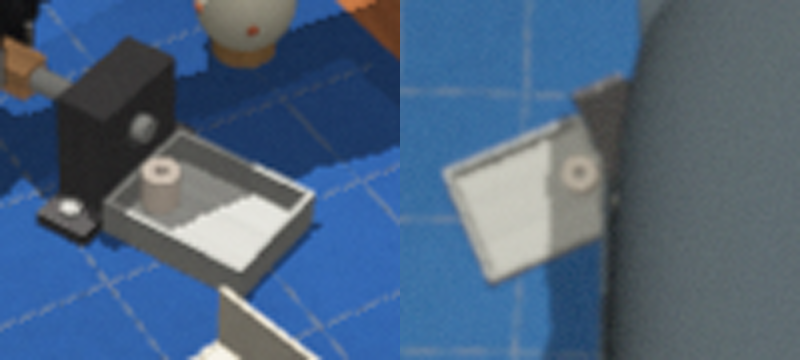

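The sleeve stands upright in the tray (left panel, about 160,185) and the nose shows at the bore exit (145,127). Next I withdraw the drift.

Call:
jog_arm([
  {"offset":[-0.01,0,0],"delta_rot":[0,0,0],"gripper":0},
  {"offset":[-0.025,0,0],"delta_rot":[0,0,0],"gripper":0},
  {"offset":[-0.04,0,0],"delta_rot":[0,0,0],"gripper":0},
  {"offset":[-0.055,0,0],"delta_rot":[0,0,0],"gripper":0},
  {"offset":[-0.07,0,0],"delta_rot":[0,0,0],"gripper":0},
  {"offset":[-0.085,0,0],"delta_rot":[0,0,0],"gripper":0},
  {"offset":[-0.1,0,0],"delta_rot":[0,0,0],"gripper":0},
  {"offset":[-0.12,0,0],"delta_rot":[0,0,0],"gripper":0},
  {"offset":[-0.12,0,0],"delta_rot":[0,0,0],"gripper":0},
])

```text
time: 8.2
tcp_pos: [0.642, -0.0792, 0.0647]
tcp_rot: [1.676, 2.656, 0.001]
contact_force: [-0.7, 0.8, -2.0]
gripper_width: 0.0247
gripper_force: 59.4
```

```bash
python3 - <<'E'
from go import go;from tg import *
go((*G,.04,b),(*G,.018,b))
E
```

```text
t 8.2 tcp [ 0.642  -0.0792  0.0647] F [-0.7  0.8 -2. ] w 0.0247 gf 59.4 q [-0.12  0.59  0.08  1.05  0.    1.  ]
psi 0.4451 z [ 1.4e-03 -2.0e-04 -1.0e+00]
off [-0.077, -0.0839, 0.0246] rot [0.0013, 0.0006, 0.2262]
off [-0.077, -0.084, 0.0466] rot [0.0013, 0.0006, 0.2262]
```

Call:
jog_arm([
  {"offset":[-0.015,-0.015,0],"delta_rot":[0,0,0.04],"gripper":0},
  {"offset":[-0.03,-0.032,0.005],"delta_rot":[0,0,0.09],"gripper":0},
  {"offset":[-0.045,-0.05,0.01],"delta_rot":[0,0,0.14],"gripper":0},
  {"offset":[-0.06,-0.067,0.015],"delta_rot":[0,0,0.19],"gripper":0},
  {"offset":[-0.077,-0.084,0.025],"delta_rot":[0,0,0.226],"gripper":0},
  {"offset":[-0.077,-0.084,0.035],"delta_rot":[0,0,0.226],"gripper":0},
  {"offset":[-0.077,-0.084,0.042],"delta_rot":[0,0,0.226],"gripper":0},
  {"offset":[-0.077,-0.084,0.042],"delta_rot":[0,0,0.226],"gripper":0},
  {"offset":[-0.077,-0.084,0.042],"delta_rot":[0,0,0.226],"gripper":0},
])

```text
time: 9.1
tcp_pos: [0.5989, -0.1816, 0.0228]
tcp_rot: [1.961, 2.454, 0.002]
contact_force: [0.0, -0.3, -2.5]
gripper_width: 0.0251
gripper_force: 59.5
```

```bash
python3 - <<'E'
from go import go;from tg import *
go((*G,.017,b))
E
```

```text
t 9.1 tcp [ 0.5989 -0.1816  0.0228] F [ 0.  -0.3 -2.5] w 0.0251 gf 59.5 q [-0.29  0.59 -0.05  0.93  0.    1.05]
psi 0.2222 z [ 9.e-04  6.e-04 -1.e+00]
off [-0.0032, -0.0002, 0.0058] rot [0.001, -0.0004, 0.0033]
```

Lower until contact.

Call:
jog_arm([
  {"offset":[0,0,0.002],"delta_rot":[0,0,0],"gripper":0},
  {"offset":[0,0,0.004],"delta_rot":[0,0,0],"gripper":0},
  {"offset":[0,0,0.005],"delta_rot":[0,0,0],"gripper":0},
  {"offset":[0,0,0.005],"delta_rot":[0,0,0],"gripper":0},
])

```text
time: 9.5
tcp_pos: [0.5985, -0.1822, 0.0176]
tcp_rot: [1.963, 2.453, 0.001]
contact_force: [0.2, 0.5, -2.7]
gripper_width: 0.0246
gripper_force: 59.5
```

Call:
jog_arm([
  {"offset":[0,0,0.0005],"delta_rot":[0,0,0],"gripper":0},
  {"offset":[0,0,0.001],"delta_rot":[0,0,0],"gripper":0},
  {"offset":[0,0,0.001],"delta_rot":[0,0,0],"gripper":0},
])

```text
time: 9.8
tcp_pos: [0.5986, -0.1823, 0.0171]
tcp_rot: [1.962, 2.452, 0.002]
contact_force: [-1.6, 0.5, 4.6]
gripper_width: 0.0249
gripper_force: 60.3
```

Contact. Release gradually.

Call:
jog_arm([
  {"offset":[0,0,0],"delta_rot":[0,0,0],"gripper":0.4},
  {"offset":[0,0,0],"delta_rot":[0,0,0],"gripper":0.6},
  {"offset":[0,0,0],"delta_rot":[0,0,0],"gripper":0.8},
  {"offset":[0,0,0],"delta_rot":[0,0,0],"gripper":0.8},
  {"offset":[0,0,0],"delta_rot":[0,0,0],"gripper":0.8},
  {"offset":[0,0,0],"delta_rot":[0,0,0],"gripper":0.8},
])

```text
time: 10.4
tcp_pos: [0.5986, -0.1823, 0.0167]
tcp_rot: [1.963, 2.453, 0.001]
contact_force: [0.2, -0.4, 0.2]
gripper_width: 0.0683
gripper_force: 0.0
```

Call:
jog_arm([
  {"offset":[0,0,-0.01],"delta_rot":[0,0,0],"gripper":0.8},
  {"offset":[0,0,-0.03],"delta_rot":[0,0,0],"gripper":0.8},
  {"offset":[0,0,-0.07],"delta_rot":[0,0,0],"gripper":0.8},
  {"offset":[0,0,-0.11],"delta_rot":[0,0,0],"gripper":0.8},
  {"offset":[0,0,-0.15],"delta_rot":[0,0,0],"gripper":0.8},
  {"offset":[0,0,-0.18],"delta_rot":[0,0,0],"gripper":0.8},
  {"offset":[0,0,-0.18],"delta_rot":[0,0,0],"gripper":0.8},
])

```text
time: 11.1
tcp_pos: [0.6002, -0.1829, 0.2022]
tcp_rot: [1.958, 2.447, 0.006]
contact_force: [1.0, 0.6, -0.3]
gripper_width: 0.0685
gripper_force: 0.0
```

```bash
python3 - <<'E'
from station import env;import cv2
o=env.get_obs();print(o["gripper_width"],o["tcp_pos"],o["contact_force"])
cv2.imwrite("pics/f.png",cv2.resize(env.get_image("scene")["frame"][130:330,210:430,::-1],None,fx=3,fy=3))
E
```

```text
0.06849582997632789 [ 0.60017482 -0.18294373  0.20217491] [ 0.98674928  0.6041516  -0.32884194]
```

View pics/f.png

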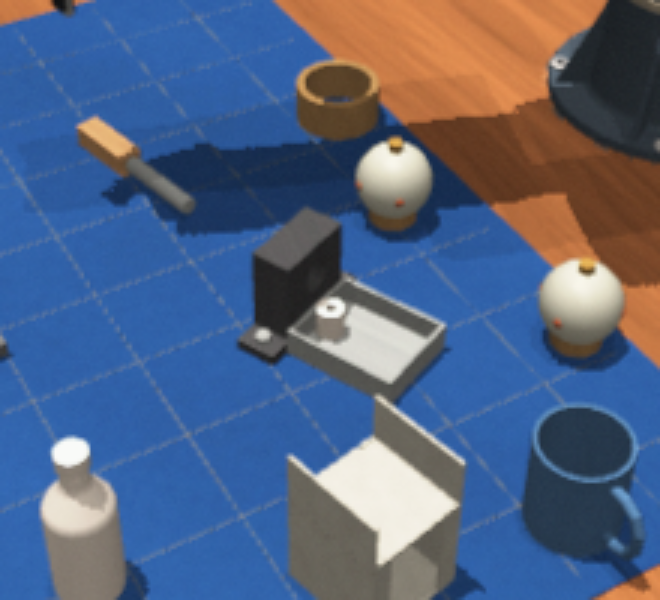

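The drift lies flat on the mat (handle at 108,147; nose at 187,205). The sleeve is in the tray (330,318), and the baubles and carton haven't moved.

```bash
python3 -c "
from station import env
print(env.hand_in())"
```

```text
the job is handed in; nothing more can be done
None
```

The job is handed in after about 11 s of robot time: the sleeve is in the catch tray, the drift lies flat on the mat clear of the housing, and the baubles and carton look unmoved in the last picture; hand-in returned no verdict.

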